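Roll the pipe stub into the V-block and butt it against the stop

ROBOT

A 6-joint arm with a two-finger parallel gripper is mounted at the origin on a cart in front of the work surface, level with it; the furniture and walls round the work are solid. World frame = base frame: x ahead of the robot, y to its left, z up, the work surface at z = 0. Lengths are in mm, angles in degrees, forces in N, time in s.
With the tool pointing down it reaches from about 300 to 850 mm from the base axis. Payload 4.2 kg.
Tool frame: the origin (TCP) lies at the very end of the fingers, on their centre line; the grasp point (between the pads) lies 19 mm behind it; z points along the fingers, y is the direction in which the jaws open and shut (so a half turn about z gives the same grasp; the last joint's range is limited). The gripper opens to 91 mm and grips with 3 to 60 N. Pads are 32 mm wide; open, the fingers measure 118 mm over their backs; the gripper's body (76 mm by 178 mm) begins 60 mm behind the grasp point.
Start: joints at [-66.52, 18.312, 89.639, -0, 72.044, -1.146], TCP at [239.601, -522.718, 213.976] pointing down, gripper open.
Joint ranges: [-177.97, 177.97], [-48.28, 115.42], [12.27, 149.76], [-77.06, 257.06], [2.81, 150.46], [-146.56, 146.56]. Speed limits (degrees/s): [147.25, 147.25, 180, 180, 180, 180].

INTERFACE

Orientations are given as [roll, pitch, yaw] about the fixed x, y, z axes, in that order (R = Rz(yaw) Ry(pitch) Rx(roll)).
In Python, from workcell import * gives the robot as it stands. The module is installed in compiled form; this text tells all that it offers.
- The arm moves only by the tool servo_tool, never from a script. Its argument "plan" is a list that holds one entry, the list of rows, each a list of 7 numbers: the shift along the tool's x, y, z in mm, then the turn, a rotation vector about the tool's x, y, z in rad, then the opening, from 0 (shut) to 1 (fully open). A call has 1 to 20 rows; each row is the pose to reach, as a shift and turn from the pose commanded when the call began, along the tool's axes at that moment; what a row does not reach only later rows make up. A row lasts 1/10 s, in which the tool goes at most 50 mm and 8.59 degrees, less where a joint would pass 70% of its speed; a pose out of reach is approached as far as the arm can. A call with a gripper value outside its range is refused whole. The fingers move at their own pace and stop on an object; "squeeze" is the grip in N (left out, the last holds). Time passes only in rows, so rows that repeat a pose let the fingers close. It gives the time, the measured TCP pose, the force and the opening at its end, in the units of the state.
- state(): the state, without advancing time (a new reading comes with each control period).
- grab_frame(name): name is "scene" or "side" or "wrist"; returns a dict with "color" (400x640x3 uint8, red, green, blue), "range_z" (400x640 float32, mm along the optical axis (not along the pixel's ray), 0 where there is no reading), "fx", "fy", "cx", "cy" (pixels), "rvec" (rotation vector, rad) and "tvec" (3), from world to camera coordinates, as OpenCV has them; the wrist camera has in their place "tool_from_camera" (4x4, takes a point from camera to tool coordinates, whose origin is the TCP and whose axes are the flange's). Camera axes: x right, y down, z forward; pixel columns grow to the right and rows downward; lengths in mm; the calibration is good to about 2 mm. The wrist camera is an equidistant fisheye: a pixel r from the principal point sees the ray r / f radians off the axis. A picture is of the moment at which its call begins: read the wrist's pose just before it.
- job_done(): hands the job in, once; it reports no verdict.
The state is a dict: "time_s": time; "qpos": joint angles; "qvel": joint speeds; "effort": joint torques, N m; "ee_pos": TCP position; "ee_rot": TCP orientation; "force": force on the tool from outside, world axes, zero at the start; "torque": the same for the moment, N m; "gripper_width": finger opening in mm.
Only numpy, scipy, OpenCV 4.12 (cv2) and the standard library are available. Lean on these libraries where they do the work, as an engineer would, in place of code of your own. Each camera call takes 0.05 s, during which the arm holds its last target.

TASK

Get the pipe stub ready for tacking: with the fingertips only, without pinching or lifting it, roll it along the bench by its side, up the ramp of the low V-block and over the lip so that it lies in the groove. Then push it lengthwise along the groove until its end butts against the upright stop plate, and leave it resting there. Do not disturb the other things on the bench.

Things in the scene. Friction and masses are not known exactly. Their poses are not given: they have to be found in the camera images.
- pipe: Plain grey steel pipe stub lying on its side: 120 mm long, 42.6 mm outside diameter, about 0.4 kg. Its x axis is the pipe's axis; y and z turn as it rolls. Origin on its skin (underneath at the start), half-way along: use pipe_mid for position. Smooth, it rolls freely and can run on or back; two fingertips set apart square it up as they push its side. Its ends take a push like a closed disc.
- pipe_mid (a point): Centre of the pipe stub, on its axis half-way along: 21.3 mm above the bench at the start, 28 mm above it in the groove. It starts on the ramp's side of the V-block, 130 to 185 mm from the groove, turned up to 0.2 rad from the groove's direction and 35 to 75 mm short, along the groove, of its final place.
- v_block_ramp: Low dark steel V-block bolted to the bench, 200 mm long; it does not move. Origin on the bench surface under the groove's bottom line. x runs along the groove towards the stop plate, y across it in the direction in which the pipe is rolled (ramp to rear wall), z up. It reaches from x = -110 mm (groove open there) to the stop at +90 mm, and from y = -86 mm (ramp's foot) to +75 mm.
- lip (a point): Middle of the lip between ramp and groove, 11.8 mm above the bench, at y = -14 mm of the V-block. The ramp rises to it evenly from the bench at y = -86 mm.
- groove (a point): On the bottom line of the groove, 2 mm above the bench, at x = y = 0 of the V-block. The groove's sides stand at 35 degrees to the level: one up to the lip, the other up to the rear wall, 26 mm high at y = +33 to +43 mm. Behind it is a foot 8 mm high with two bolt heads 18 mm high.
- stop_face (a point): Point on the inner face of the upright stop plate, above the groove's bottom line, 28 mm above the bench. The pipe's end must come to this face, so pipe_mid ends 60 mm from it along the groove. The plate is 10 mm thick, 50 mm high, and spans y = -33 to +43 mm of the V-block.
- marker: White paint marker with a red cap, 137 x 17 mm, lying near the bench's front edge; origin centre of its underside. Bystander.
- coupon: Flat steel test plate, 40 x 80 x 14 mm, behind the work; origin centre of its underside. Bystander.
- square: Steel try square lying flat, 167 x 102 x 16 mm, left of the V-block; origin centre of its underside. Bystander.
- angle: Piece of rusty angle steel, 75 x 50 x 50 mm, left near the front edge; origin centre of its underside. Bystander.

How it is judged:
By the outcome, as a careful person would: the job done as asked, in the order asked, and still so for the second after the job is handed in, with the robot touching nothing.
It also fails if it takes over 54 s, if anything falls off the work surface, if the arm or the gripper's body presses on something with over 40 N, if the wrist force passes 120 N, or if a joint passes its speed limit or range.

## Working session

There is one attempt and no reset: what is moved stays moved. The work goes in short steps, Python scripts to look and compute and a tool call to move; the robot and the scene stay as the last step left them, time stands still between calls to the robot, and variables do not carry over. Pictures are saved under pics/ and viewed, and the job is handed in when it is done.

Besides the shell and the picture viewer there is one more tool, called after "Emit:" in YAML: its name, and indented under it one key for each argument. servo_tool: Moves the arm, as the interface text tells. Its arguments: {"type":"object","properties":{"plan":{"type":"array"},"squeeze":{"type":"number"}},"required":["plan"]}

```bash
mkdir -p pics; ls
cat > h.py <<'E'
from workcell import *
import numpy as np, cv2
def save(n,f): cv2.imwrite('pics/'+n, f['color'][:,:,::-1])
def cam(f):
    R=cv2.Rodrigues(np.array(f['rvec'],float))[0]; return R,np.array(f['tvec'],float).ravel()
def pts(f):
    R,t=cam(f); Z=f['range_z']; v,u=np.mgrid[:Z.shape[0],:Z.shape[1]]
    P=np.stack([(u-f['cx'])/f['fx']*Z,(v-f['cy'])/f['fy']*Z,Z],-1)
    W=(P-t)@R; W[Z==0]=np.nan; return W
def ray(f,u,v,z):
    R,t=cam(f); d=R.T@np.array([(u-f['cx'])/f['fx'],(v-f['cy'])/f['fy'],1]); c=-R.T@t
    return c+d*(z-c[2])/d[2]
E
python3 - <<'E'
from h import *
import pickle
print(state())
for n in('scene','side'):
    f=grab_frame(n); save(n+'0.png',f); pickle.dump(f,open(n+'0.pkl','wb')); R,t=cam(f); print(n,-R.T@t,f['fx'])
E
```

```text
pics
{'time_s': 0.0, 'qpos': array([-6.65220541e+01,  1.83525169e+01,  8.97063192e+01, -3.65383614e-04,
        7.20434063e+01, -1.14358130e+00]), 'qvel': array([ 0.09581328, -0.09923472,  0.05875383, -0.04442987, -0.05459018,
        0.05087627]), 'effort': array([-1.24032511e-03, -4.12466669e+01, -2.31976980e+01,  7.26451795e-02,
        4.57495172e-02, -1.57747077e-04]), 'ee_pos': array([ 239.37795891, -522.25098805,  213.1120882 ]), 'ee_rot': array([-1.79897771e+02, -1.69323078e-03,  2.46216387e+01]), 'force': array([ 0.06887543,  0.81395034, -0.09636387]), 'torque': array([-0.05993616, -0.04966011, -0.00180574]), 'gripper_width': 90.9264775456671}
scene [-140.2735942   870.66675776  517.55907657] 437.97841588603166
side [540.45033769 937.3937851  683.35979698] 468.7044954069178
```

View pics/scene0.png

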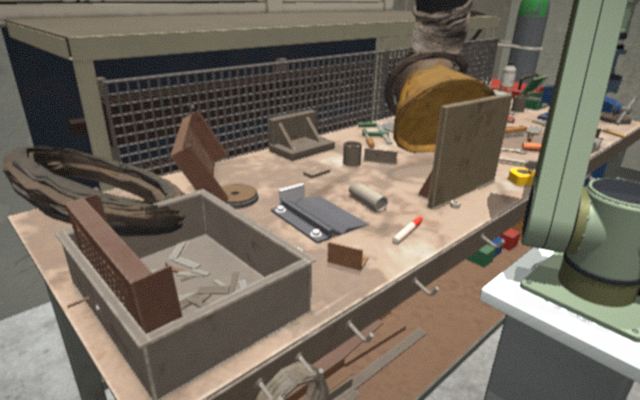

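View pics/side0.png

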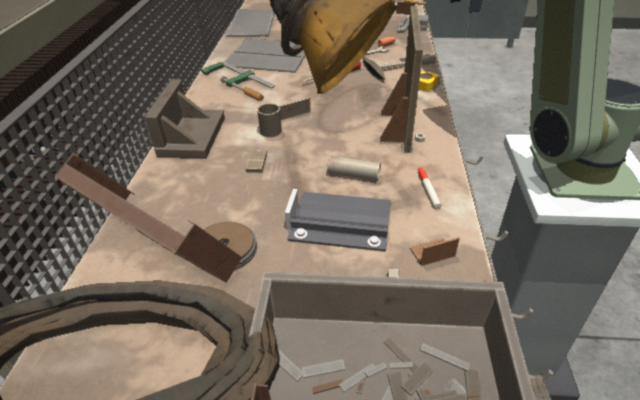

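Run:
```python
from h import *
import pickle
f=pickle.load(open('side0.pkl','rb'))
c=f['color'][120:300,130:480]; cv2.imwrite('pics/sidez.png',cv2.resize(c,None,fx=2.2,fy=2.2,interpolation=cv2.INTER_CUBIC)[:,:,::-1])
W=pts(f)
for (u,v) in [(355,168),(340,205),(330,160),(378,180),(292,205),(340,238),(435,250),(430,190),(257,160),(270,120),(410,110),(340,60),(394,272),(230,245),(300,232),(374,240)]:
    print(u,v,np.round(W[v,u],1))
f=pickle.load(open('scene0.pkl','rb')); W2=pts(f)
c=f['color'][130:290,240:560]; cv2.imwrite('pics/scenez.png',cv2.resize(c,None,fx=2.4,fy=2.4,interpolation=cv2.INTER_CUBIC)[:,:,::-1])
# top view height map from both
H=np.zeros((500,700),np.float32)
for w in (W,W2):
    p=w.reshape(-1,3);p=p[np.isfinite(p).all(1)]
    i=((900-p[:,0])/1).astype(int);j=((350-p[:,1])/1).astype(int)
    m=(i>=0)&(i<500)&(j>=0)&(j<700)&(p[:,2]<300)
    for a,b,z in zip(i[m],j[m],p[m,2]): H[a:a+2,b:b+2]=np.maximum(H[a:a+2,b:b+2],max(z,0))
cv2.imwrite('pics/top.png',cv2.applyColorMap(np.clip(H*4,0,255).astype(np.uint8),cv2.COLORMAP_JET))
```

```text
355 168 [546.2  65.1  34.2]
340 205 [576.  163.5   5.1]
330 160 [605.6  42.8  38.8]
378 180 [491.1  58.5  -4. ]
292 205 [673.4 212.8  43.7]
340 238 [571.  265.6   5.7]
435 250 [388.8 312.6  31. ]
430 190 [376.7 112.5  14.5]
257 160 [787.6  13.6  11.1]
270 120 [ 772.  -110.3   50.7]
410 110 [421.  -54.1 121.4]
340 60 [ 598.4 -284.3  140.9]
394 272 [466.5 357.6  15.1]
230 245 [787.  305.5  14.2]
300 232 [652.3 263.7  16.4]
374 240 [502.9 276.8  15.1]
```

View pics/sidez.png

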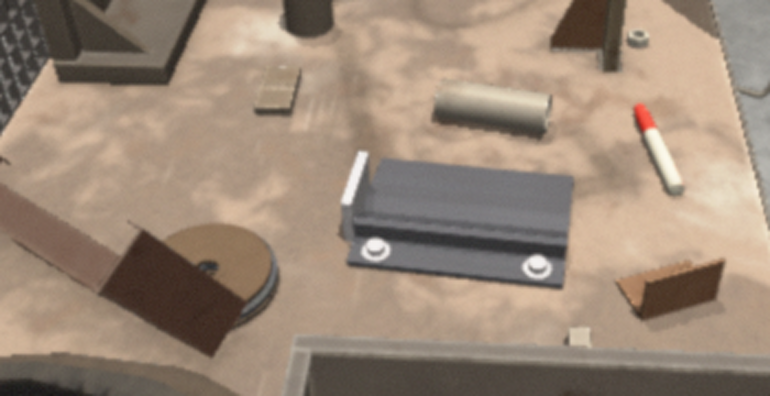

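View pics/scenez.png

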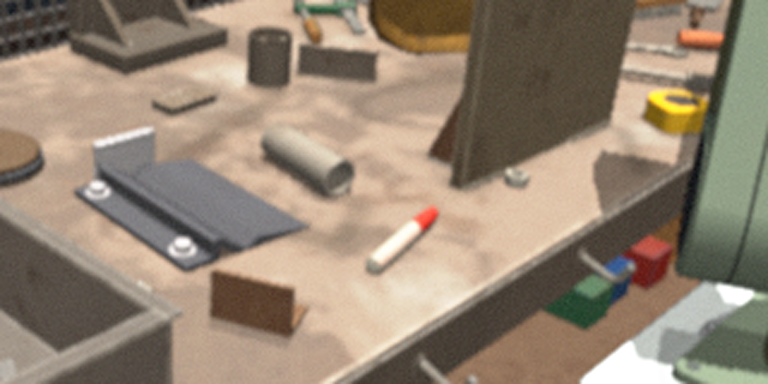

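View pics/top.png

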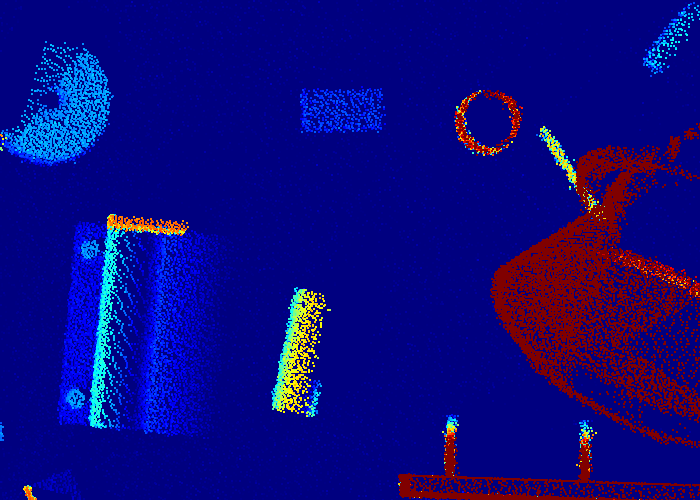

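```bash
cat > fit.py <<'E'
from h import *
import pickle
F={n:pickle.load(open(n+'0.pkl','rb')) for n in('scene','side')}
E
python3 - <<'E'
from fit import *
for n in F:
    W=pts(F[n]).reshape(-1,3); W=W[np.isfinite(W).all(1)]
    def box(x0,x1,y0,y1,z0,z1): 
        m=(W[:,0]>x0)&(W[:,0]<x1)&(W[:,1]>y0)&(W[:,1]<y1)&(W[:,2]>z0)&(W[:,2]<z1); return W[m]
    b=box(500,700,90,110,-15,15); print(n,'bench z',np.median(b[:,2]),b[:,2].std(),len(b))
    for y0 in range(-560,0,40):
      for x0 in range(350,850,50):
        q=box(x0,x0+50,y0,y0+40,60,900)
        if len(q)>5: print('  ',x0,y0,'zmin',int(q[:,2].min()),'zmax',int(q[:,2].max()),len(q))
    q=box(300,700,330,420,20,300); print('boxwall',q.min(0) if len(q) else 0,q.max(0) if len(q) else 0)
    # pipe
    p=box(470,640,20,95,12,60); c=p[:,:2].mean(0)
    u,s,vt=np.linalg.svd(p[:,:2]-c,full_matrices=False); print('pipe',len(p),c,np.degrees(np.arctan(vt[0][1]/vt[0][0])), 'ext',np.percentile((p[:,:2]-c)@vt[0]*np.sign(vt[0][0]),[1,99]),np.percentile(p[:,2],[50,90,98]))
    # cylinder fit
    from scipy.optimize import least_squares
    p=box(470,640,20,95,14,60)
    def r(a):
        d=np.array([np.cos(a[0]),np.sin(a[0])]); nn=np.array([-d[1],d[0]])
        return np.hypot((p[:,:2]-[550,55])@nn-a[1],p[:,2]-a[2])-21.3
    s=least_squares(r,[-.2,0,21.3],loss='soft_l1'); a=s.x; print('cyl',np.degrees(a[0]),a[1:],np.abs(s.fun).mean())
    d=np.array([np.cos(a[0]),np.sin(a[0])]);nn=np.array([-d[1],d[0]]); e=(p[:,:2]-[550,55])@d; print('  ends',np.percentile(e,[0.5,2,50,98,99.5]),'mid',np.array([550,55])+nn*a[1]+d*(np.percentile(e,1)+np.percentile(e,99))/2)
    # stop plate
    q=box(640,700,130,270,32,60); print('stop',q.min(0),q.max(0)); 
    k=q[:,:2].mean(0); _,_,vt=np.linalg.svd(q[:,:2]-k,full_matrices=False); print(' c',k,np.degrees(np.arctan2(vt[0][1],vt[0][0])),np.median(q[:,2]), np.percentile((q[:,:2]-k)@vt[0],[1,99]),np.percentile((q[:,:2]-k)@vt[1],[2,50,98]))
    # rear wall top
    q=box(470,655,225,270,23.5,35); k=q[:,:2].mean(0); _,_,vt=np.linalg.svd(q[:,:2]-k,full_matrices=False); print('wall',k,np.degrees(np.arctan(vt[0][1]/vt[0][0])),np.percentile((q[:,:2]-k)@vt[1],[5,50,95]),len(q))
E
```

```text
scene bench z 0.17854591311784468 1.0412677065168308 238
   600 -520 zmin 339 zmax 462 26
   650 -520 zmin 293 zmax 346 6
   600 -480 zmin 300 zmax 497 225
   650 -480 zmin 301 zmax 316 8
   550 -440 zmin 286 zmax 336 73
   600 -440 zmin 292 zmax 497 477
   650 -440 zmin 346 zmax 378 62
   750 -440 zmin 320 zmax 422 37
   350 -400 zmin 60 zmax 262 116
   450 -400 zmin 232 zmax 267 90
   550 -400 zmin 299 zmax 352 113
   600 -400 zmin 300 zmax 497 509
   650 -400 zmin 350 zmax 467 406
   700 -400 zmin 336 zmax 463 281
   750 -400 zmin 316 zmax 479 138
   350 -360 zmin 61 zmax 264 466
   400 -360 zmin 262 zmax 264 11
   450 -360 zmin 234 zmax 285 175
   500 -360 zmin 226 zmax 301 69
   550 -360 zmin 89 zmax 359 150
   600 -360 zmin 60 zmax 497 316
   650 -360 zmin 397 zmax 496 403
   700 -360 zmin 408 zmax 495 237
   350 -320 zmin 60 zmax 264 484
   400 -320 zmin 70 zmax 265 33
   450 -320 zmin 254 zmax 302 123
   500 -320 zmin 218 zmax 304 249
   550 -320 zmin 108 zmax 360 201
   600 -320 zmin 60 zmax 362 453
   650 -320 zmin 313 zmax 332 55
   700 -320 zmin 149 zmax 240 61
   750 -32
[... 3560 characters left out ...]
x 95 50
   750 -120 zmin 60 zmax 69 55
   400 -80 zmin 60 zmax 271 744
boxwall 0 0
pipe 856 [550.046435    57.14616837] -10.337865267412123 ext [-58.00485663  60.22727818] [33.59700355 40.89382992 42.32299719]
cyl -11.603106690103989 [-10.4543251   19.70403834] 1.328922215934629
  ends [-58.31274049 -57.43400739  -0.75536923  58.93853945  60.41780591] mid [548.7817293   44.57772085]
stop [668.31299451 162.62684978  32.09139946] [685.22743652 242.43805882  51.58567702]
 c [676.17494641 209.37044568] 83.94586245399073 47.298452637518814 [-43.30687774  32.96867754] [-4.07708801 -0.55797907  6.02050078]
wall [563.02942138 247.73318334] -5.559250737436751 [-4.93864679  0.13301772  4.70680491] 282
```

```bash
cat > plan.py <<'E'
from h import *
def rows(wps,grip,base=None):
    # wps: list of (x,y,z,yaw,nrows); prints tool-frame rows, linear interpolation
    if base is None:
        s=state(); base=[*s['ee_pos'],s['ee_rot'][2]]
    b=np.array(base,float); y0=np.radians(b[3]); tx=np.array([np.cos(y0),np.sin(y0)]);ty=np.array([np.sin(y0),-np.cos(y0)])
    out=[];prev=b.copy()
    for w in wps:
        w=np.array(w,float);n=int(w[4])
        for k in range(1,n+1):
            p=prev+(w[:4]-prev)*k/n; D=p[:2]-b[:2]
            out.append([round(float(D@tx),1),round(float(D@ty),1),round(float(b[2]-p[2]),1),0,0,round(float(-np.radians(p[3]-b[3])),3),grip])
        prev=w[:4]
    print('base',np.round(b,1)); print(out)
E
python3 - <<'E'
from plan import *
rows([(300,-330,330,45,7),(410,-130,345,60,6),(535,-5,345,78,5),(535,-5,345,78,2)],0.55,[239.6,-522.7,214,24.6])
E
```

```text
base [ 239.6 -522.7  214.    24.6]
[[19.3, -21.4, -16.6, 0, 0, -0.051, 0.55], [38.6, -42.9, -33.1, 0, 0, -0.102, 0.55], [57.9, -64.3, -49.7, 0, 0, -0.153, 0.55], [77.2, -85.8, -66.3, 0, 0, -0.203, 0.55], [96.5, -107.2, -82.9, 0, 0, -0.254, 0.55], [115.8, -128.6, -99.4, 0, 0, -0.305, 0.55], [135.1, -150.1, -116.0, 0, 0, -0.356, 0.55], [165.7, -172.7, -118.5, 0, 0, -0.4, 0.55], [196.2, -195.4, -121.0, 0, 0, -0.443, 0.55], [226.8, -218.1, -123.5, 0, 0, -0.487, 0.55], [257.3, -240.8, -126.0, 0, 0, -0.531, 0.55], [287.9, -263.4, -128.5, 0, 0, -0.574, 0.55], [318.4, -286.1, -131.0, 0, 0, -0.618, 0.55], [351.5, -298.4, -131.0, 0, 0, -0.681, 0.55], [384.7, -310.8, -131.0, 0, 0, -0.744, 0.55], [417.8, -323.1, -131.0, 0, 0, -0.806, 0.55], [451.0, -335.4, -131.0, 0, 0, -0.869, 0.55], [484.1, -347.7, -131.0, 0, 0, -0.932, 0.55], [484.1, -347.7, -131.0, 0, 0, -0.932, 0.55], [484.1, -347.7, -131.0, 0, 0, -0.932, 0.55]]
```

Emit:
servo_tool:
  plan:
    - [[19,-21,-17,0,0,-0.05,0.55],[39,-43,-34,0,0,-0.1,0.55],[58,-64,-52,0,0,-0.15,0.55],[77,-86,-70,0,0,-0.2,0.55],[97,-107,-88,0,0,-0.25,0.55],[116,-129,-104,0,0,-0.3,0.55],[135,-150,-118,0,0,-0.36,0.55],[166,-173,-121,0,0,-0.4,0.55],[196,-195,-124,0,0,-0.44,0.55],[227,-218,-127,0,0,-0.49,0.55],[257,-241,-129,0,0,-0.53,0.55],[288,-263,-131,0,0,-0.57,0.55],[318,-286,-131,0,0,-0.62,0.55],[352,-298,-131,0,0,-0.68,0.55],[385,-311,-131,0,0,-0.74,0.55],[418,-323,-131,0,0,-0.81,0.55],[451,-335,-131,0,0,-0.87,0.55],[484,-348,-131,0,0,-0.93,0.55],[484,-348,-131,0,0,-0.93,0.55],[484,-348,-131,0,0,-0.93,0.55]]

```text
time_s: 2.1
ee_pos: [534.4, -4.4, 344.0]
ee_rot: [-179.9, 0.1, 78.0]
force: [-0.3, 0.0, -0.4]
gripper_width: 49.9
```

Run:
```python
from h import *
import pickle
s=state();print(s['time_s'],s['qpos'],s['ee_pos'],s['ee_rot'],s['force'],s['gripper_width'])
f=grab_frame('wrist');f['st']=s; save('wrist1.png',f); pickle.dump(f,open('wrist1.pkl','wb'));print(f['tool_from_camera'],f['fx'],f['cx'],f['cy'])
f=grab_frame('side'); save('side1.png',f)
```

```text
2.1 [-1.68124765e+00  1.16238830e+01  8.04481543e+01 -3.25929470e-02
  8.80515403e+01  1.03628158e+01] [534.43357996  -4.37251288 344.04124284] [-1.79884297e+02  5.42696312e-02  7.79571346e+01] [-0.28393742  0.04065648 -0.38214855] 49.94565321978808
[[-1.26990312e-04 -9.59995181e-01 -2.80016493e-01  8.02282608e+01]
 [ 9.99999853e-01 -2.69773279e-04  4.71367787e-04 -3.27084879e-01]
 [-5.28051771e-04 -2.80016392e-01  9.59995074e-01 -1.71797973e+02]
 [ 0.00000000e+00  0.00000000e+00  0.00000000e+00  1.00000000e+00]] 309.70691628693146 319.1085558478875 199.88114791805384
```

View pics/wrist1.png

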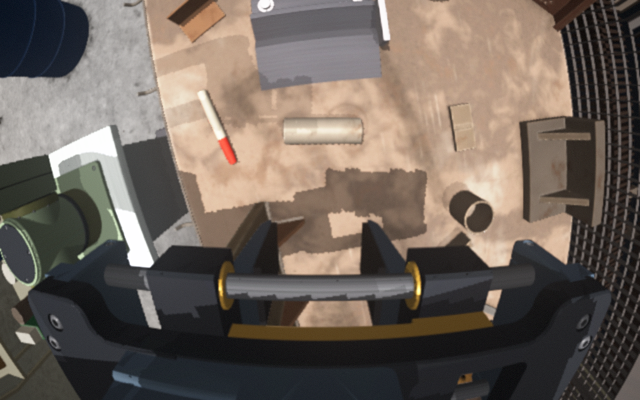

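View pics/side1.png

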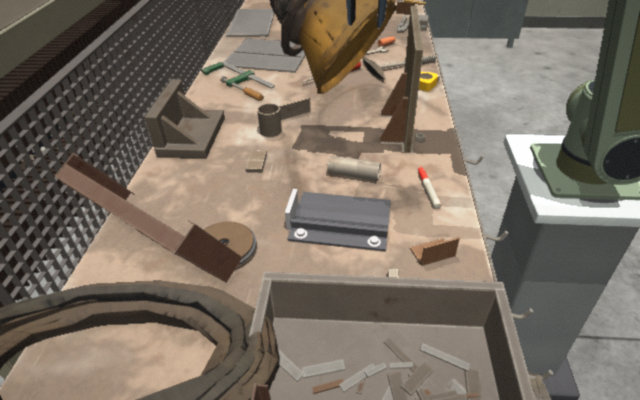

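```bash
cat >> h.py <<'E'
from scipy.spatial.transform import Rotation
def wpts(f,s):
    Z=f['range_z'].astype(float); v,u=np.mgrid[:Z.shape[0],:Z.shape[1]]
    x=(u-f['cx'])/f['fx'];y=(v-f['cy'])/f['fy'];r=np.hypot(x,y)+1e-9
    k=np.tan(np.minimum(r,1.45))/r
    P=np.stack([x*k*Z,y*k*Z,Z,np.ones_like(Z)],-1)@np.array(f['tool_from_camera']).T
    R=Rotation.from_euler('xyz',s['ee_rot'],degrees=True).as_matrix()
    W=P[...,:3]@R.T+s['ee_pos']; W[(Z==0)|(r>1.3)]=np.nan; return W
E
python3 - <<'E'
from h import *
import pickle
from scipy.optimize import least_squares
f=pickle.load(open('wrist1.pkl','rb')); W=wpts(f,f['st'])
print(W[130,320],W[90,440],W[22,383],W[60,320])
W=W.reshape(-1,3);W=W[np.isfinite(W).all(1)]
def box(x0,x1,y0,y1,z0,z1): 
    m=(W[:,0]>x0)&(W[:,0]<x1)&(W[:,1]>y0)&(W[:,1]<y1)&(W[:,2]>z0)&(W[:,2]<z1); return W[m]
b=box(500,700,80,100,-15,15);print('bench',np.median(b[:,2]),b[:,2].std())
p=box(470,640,15,95,14,60)
def r(a):
    d=np.array([np.cos(a[0]),np.sin(a[0])]); nn=np.array([-d[1],d[0]])
    return np.hypot((p[:,:2]-[550,55])@nn-a[1],p[:,2]-a[2])-21.3
s=least_squares(r,[-.2,0,21.3],loss='soft_l1'); a=s.x; print('cyl',np.degrees(a[0]),a[1:],np.abs(s.fun).mean())
d=np.array([np.cos(a[0]),np.sin(a[0])]);nn=np.array([-d[1],d[0]]); e=(p[:,:2]-[550,55])@d; print('  ends',np.percentile(e,[0.5,2,50,98,99.5]),'mid',np.array([550,55])+nn*a[1]+d*(np.percentile(e,1)+np.percentile(e,99))/2)
q=box(640,700,130,270,32,60); print('stop',q.min(0),q.max(0)); k=q[:,:2].mean(0); _,_,vt=np.linalg.svd(q[:,:2]-k,full_matrices=False); print(' c',k,np.degrees(np.arctan2(vt[0][1],vt[0][0])))
q=box(470,655,225,270,23.5,35); k=q[:,:2].mean(0); _,_,vt=np.linalg.svd(q[:,:2]-k,full_matrices=False); print('wall',k,np.degrees(np.arctan(vt[0][1]/vt[0][0])),np.percentile((q[:,:2]-k)@vt[1],[5,50,95]),len(q))
q=box(380,500,-130,0,40,300); i=q[:,1].argmax();print('board end',q[i],np.percentile(q[:,1],[90,99]))
# ramp: points across
th=np.radians(-5.5);ex=np.array([np.cos(th),np.sin(th)]);ey=np.array([-ex[1],ex[0]])
L=(W[:,:2]-[579.9,206.8])
X=L@ex;Y=L@ey
m=(abs(X)<70)&(Y>-100)&(Y<60)
for y in range(-100,60,6):
    mm=m&(Y>=y)&(Y<y+6)&(W[:,2]<60); print(y+3,np.round(np.median(W[mm,2]),1),mm.sum())
E
```

```text
[546.00972029  46.70827234  42.39339336] [762.66382272  75.85963962   1.23563988] [673.92141791 193.40063762  51.73053052] [569.79485873 157.98726552   6.61778652]
bench 1.0155651529523197 0.9808852214650966
cyl -11.55297689528817 [-10.55014303  22.19422818] 0.6394384467720338
  ends [-57.32396146 -55.65113362   0.85186406  58.54570214  60.29878783] mid [549.08451505  44.41882964]
stop [668.16708411 163.62425279  32.00655401] [684.39171023 237.06594997  53.68035699]
 c [674.79248407 197.08575534] -94.55358398395997
wall [566.36425772 243.42624474] -5.532411907971246 [-6.48916881  0.11438873  6.5801768 ] 933
board end [407.82389861 -52.46584276  91.49527179] [-53.4720594  -52.86514401]
-97 1.2 303
-91 1.1 307
-85 1.3 308
-79 2.3 305
-73 3.1 305
-67 4.3 316
-61 5.2 313
-55 6.2 308
-49 7.2 317
-43 8.2 312
-37 9.1 316
-31 10.0 312
-25 11.2 323
-19 12.1 311
-13 12.0 274
-7 8.0 240
-1 4.1 264
5 6.6 348
11 10.9 358
17 15.2 357
23 19.0 352
29 23.5 369
35 26.9 330
41 27.1 220
47 9.4 59
53 9.1 204
59 9.1 77
```

Run:
```python
from plan import *
rows([(539.5,-1,110,78.4,7),(539.5,-1,40,78.4,3),(539.5,-1,12,78.4,3),(539.5,-1,12,78.4,2)],0.55,)
```

```text
base [533.9  -5.3 344.8  77.9]
[[0.8, 0.7, 33.5, 0, 0, -0.001, 0.55], [1.5, 1.3, 67.1, 0, 0, -0.003, 0.55], [2.3, 2.0, 100.6, 0, 0, -0.004, 0.55], [3.1, 2.6, 134.2, 0, 0, -0.005, 0.55], [3.8, 3.3, 167.7, 0, 0, -0.007, 0.55], [4.6, 3.9, 201.3, 0, 0, -0.008, 0.55], [5.3, 4.6, 234.8, 0, 0, -0.009, 0.55], [5.3, 4.6, 258.1, 0, 0, -0.009, 0.55], [5.3, 4.6, 281.5, 0, 0, -0.009, 0.55], [5.3, 4.6, 304.8, 0, 0, -0.009, 0.55], [5.3, 4.6, 314.1, 0, 0, -0.009, 0.55], [5.3, 4.6, 323.5, 0, 0, -0.009, 0.55], [5.3, 4.6, 332.8, 0, 0, -0.009, 0.55], [5.3, 4.6, 332.8, 0, 0, -0.009, 0.55], [5.3, 4.6, 332.8, 0, 0, -0.009, 0.55]]
```

Emit:
servo_tool:
  plan:
    - [[1,1,33,0,0,0,0.55],[1.5,1.5,67,0,0,0,0.55],[2,2,100,0,0,0,0.55],[3,2.5,134,0,0,0,0.55],[4,3,168,0,0,0,0.55],[4.5,4,200,0,0,0,0.55],[5,4.5,230,0,0,0,0.55],[5,4.5,256,0,0,0,0.55],[5,4.5,280,0,0,0,0.55],[5,4.5,300,0,0,0,0.55],[5,4.5,315,0,0,0,0.55],[5,4.5,327,0,0,0,0.55],[5,4.5,333,0,0,0,0.55],[5,4.5,333,0,0,0,0.55],[5,4.5,333,0,0,0,0.55]]

```text
time_s: 3.7
ee_pos: [540.5, -1.0, 12.6]
ee_rot: [179.9, -0.0, 77.9]
force: [0.3, -1.1, 0.2]
gripper_width: 50.6
```

Run:
```python
from h import *
import pickle
s=state();print(s['time_s'],s['ee_pos'],s['ee_rot'],s['force'],s['gripper_width'])
f=grab_frame('wrist');f['st']=s; save('wrist2.png',f); pickle.dump(f,open('wrist2.pkl','wb'))
f=grab_frame('side'); save('side2.png',f)
```

```text
3.7 [540.47547605  -0.97731742  12.58296705] [ 1.79926686e+02 -7.11127312e-03  7.78921017e+01] [ 0.34608204 -1.08615636  0.24286096] 50.61755246675261
```

View pics/wrist2.png

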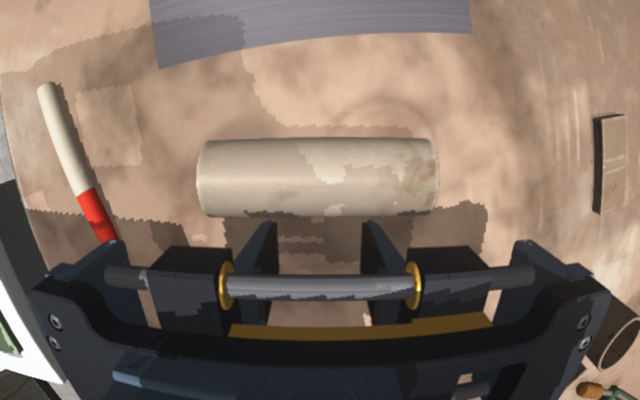

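View pics/side2.png

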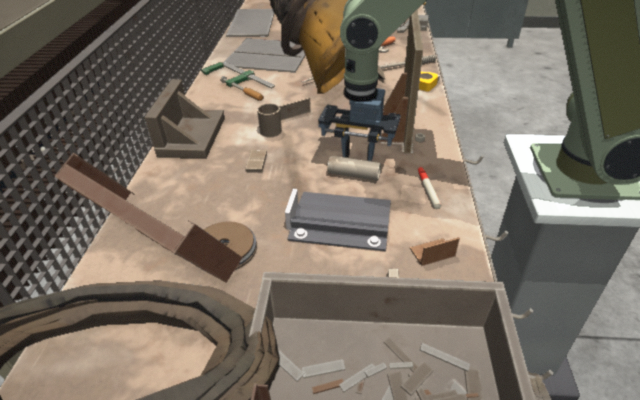

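Emit:
servo_tool:
  plan:
    - [[2,0,0,0,0,0,0.55],[4,0,0,0,0,0,0.55],[6,0,0,0,0,0,0.55],[7.5,0,0,0,0,0,0.55],[9,0,0,0,0,0,0.55],[11,0,0,0,0,-0.007,0.55],[13.5,0,0,0,0,-0.014,0.55],[16,0,0,0,0,-0.021,0.55],[18.5,-0.2,0,0,0,-0.029,0.55],[21,-0.3,0,0,0,-0.037,0.55],[23.5,-0.4,0,0,0,-0.045,0.55],[26,-0.6,0,0,0,-0.053,0.55],[28.5,-0.8,0,0,0,-0.061,0.55],[31,-1,0,0,0,-0.069,0.55],[33.5,-1.2,0,0,0,-0.077,0.55],[36,-1.4,0,0,0,-0.085,0.55],[38.5,-1.6,0,0,0,-0.093,0.55],[41,-1.9,0,0,0,-0.1,0.55],[43.5,-2.2,0,0,0,-0.108,0.55],[46,-2.5,0,0,0,-0.115,0.55]]

```text
time_s: 5.8
ee_pos: [547.3, 44.9, 11.9]
ee_rot: [180.0, 0.0, 84.5]
force: [-0.0, 0.1, 0.3]
gripper_width: 50.3
```

```bash
cat > loc.py <<'E'
from h import *
from scipy.optimize import least_squares
th=np.radians(-5.5);ex=np.array([np.cos(th),np.sin(th)]);ey=np.array([-ex[1],ex[0]]);O=np.array([579.8,205.5])
def look(name,Yg):
    s=state(); f=grab_frame('wrist'); save(name,f)
    W=wpts(f,s).reshape(-1,3);W=W[np.isfinite(W).all(1)]
    X=(W[:,:2]-O)@ex;Y=(W[:,:2]-O)@ey
    t=(s['ee_pos'][:2]-O); print('t',s['time_s'],'TCP groove X,Y',t@ex,t@ey,s['ee_pos'],'yaw rel groove',s['ee_rot'][2]-84.5,'F',s['force'],s['gripper_width'])
    m=(abs(Y-Yg)<24)&(abs(X)<110)&(W[:,2]>26)&(W[:,2]<70)&(X<88)
    x,y,z=X[m],Y[m],W[m,2]
    def r(a): return np.hypot(y-a[1]-np.tan(a[0])*(x-x.mean()),z-a[2])-21.3
    q=least_squares(r,[0,Yg,21.3],loss='soft_l1'); a=q.x
    e=np.percentile(x,[1,99]); print('pipe yaw rel',np.degrees(a[0]),'Y',a[1],'z',a[2],'X ends',e,'res',np.abs(q.fun).mean(),m.sum())
E
python3 -c "
from loc import *
look('wrist3.png',-126)"
```

```text
t 5.8 TCP groove X,Y -16.997394212808658 -162.93646812587684 [547.26409002  44.94278709  11.9427667 ] yaw rel groove 0.03405445777875116 F [-0.0098852   0.12075808  0.3324105 ] 50.31998419901798
pipe yaw rel -5.625117548734616 Y -120.93084585049822 z 22.462834596487866 X ends [-68.65994774  47.57449963] res 2.5914539338451434 18428
```

View pics/wrist3.png

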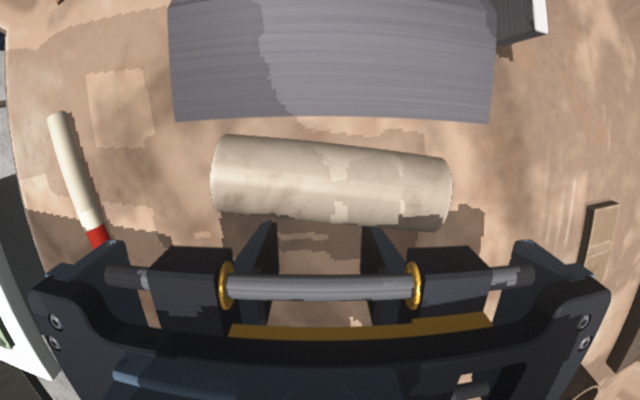

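Emit:
servo_tool:
  plan:
    - [[2.5,0.5,0,0,0,0,0.55],[5,1,0,0,0,0,0.55],[7.5,1.5,0,0,0,0,0.55],[10,2,0,0,0,0,0.55],[12.5,2.5,0,0,0,0,0.55],[15,3,0,0,0,0,0.55],[17.5,3.5,0,0,0,0,0.55],[20,4,0,0,0,0,0.55],[22.5,4.5,0,0,0,0,0.55],[25,5,0,0,0,0,0.55],[27.5,5,0,0,0,0,0.55],[30,5,0,0,0,0,0.55],[32.5,5,0,0,0,0,0.55],[35,5,0,0,0,0,0.55],[37.5,5,0,0,0,0,0.55],[40,5,0,0,0,0,0.55]]

```text
time_s: 7.45
ee_pos: [556.0, 84.2, 12.0]
ee_rot: [180.0, 0.0, 84.5]
force: [-0.4, -1.6, 1.9]
gripper_width: 50.0
```

```bash
python3 -c "
from loc import *
look('wrist4.png',-86)"
```

```text
t 7.45 TCP groove X,Y -12.026132738465156 -123.05159195399308 [556.03526076  84.16756691  11.96394793] yaw rel groove 0.0013159225143795084 F [-0.44240832 -1.56314109  1.8832015 ] 50.030834467746466
pipe yaw rel -5.691908035467463 Y -81.43780242901369 z 23.49091960882277 X ends [-63.66721021  52.46480245] res 2.542999973460634 18745
```

View pics/wrist4.png

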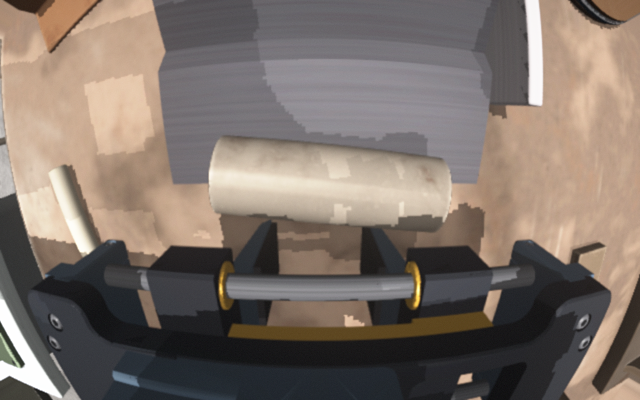

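Emit:
servo_tool:
  plan:
    - [[1,1,0,0,0,0,0.6],[2.5,2,0,0,0,0,0.65],[4.5,3,0,0,0,0,0.7],[6.5,4,0,0,0,0,0.75],[8.5,5,0,0,0,0,0.8],[10.5,6,0,0,0,0,0.8],[12.5,7,0,0,0,0,0.8],[14.5,7,0,0,0,0,0.8],[16.5,7,0,0,0,0,0.8],[18.5,7,0,0,0,0,0.8],[20.5,7,0,0,0,0,0.8]]

```text
time_s: 8.6
ee_pos: [565.0, 103.9, 12.0]
ee_rot: [180.0, 0.0, 84.5]
force: [-0.9, -1.9, 1.3]
gripper_width: 73.0
```

```bash
python3 -c "
from loc import *
look('wrist5.png',-63)"
```

```text
t 8.6 TCP groove X,Y -4.955085139392096 -102.53374012595593 [565.04030361 103.91322874  12.00394098] yaw rel groove 0.0007030570408232961 F [-0.9005425  -1.89917663  1.29540543] 73.03164646110675
pipe yaw rel 0.007901949653978127 Y -63.260995648401526 z 26.29167307368737 X ends [-62.69077102  53.89847724] res 1.6241710222102104 20811
```

View pics/wrist5.png

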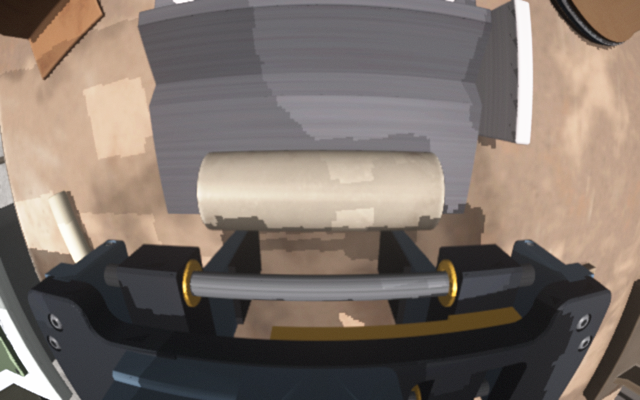

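Emit:
servo_tool:
  plan:
    - [[2.2,0,-0.3,0,0,0,0.8],[4.4,0,-0.7,0,0,0,0.8],[6.6,0,-1,0,0,0,0.8],[8.8,0,-1.4,0,0,0,0.8],[11,0,-1.8,0,0,0,0.8],[13.2,0,-2.1,0,0,0,0.8],[15.4,0,-2.5,0,0,0,0.8],[17.6,0,-2.8,0,0,0,0.8],[19.8,0,-3.2,0,0,0,0.8],[22,0,-3.5,0,0,0,0.8],[24.2,0,-3.9,0,0,0,0.8],[26.4,0,-4.2,0,0,0,0.8],[28.6,0,-4.6,0,0,0,0.8],[30.8,0,-5,0,0,0,0.8],[33,0,-5.3,0,0,0,0.8],[35.2,0,-5.7,0,0,0,0.8],[37.4,0,-6,0,0,0,0.8],[39.6,0,-6.3,0,0,0,0.8],[41.8,0,-6.7,0,0,0,0.8],[43.5,0,-7,0,0,0,0.8]]

```text
time_s: 10.65
ee_pos: [569.1, 147.3, 19.0]
ee_rot: [180.0, 0.0, 84.5]
force: [0.9, -2.6, 1.2]
gripper_width: 73.1
```

```bash
python3 -c "
from loc import *
look('wrist6.png',-20)"
```

```text
t 10.65 TCP groove X,Y -5.032564614177961 -58.915242396253845 [569.14382857 147.33834164  18.96204849] yaw rel groove 0.0004517826736503139 F [ 0.92697227 -2.64179545  1.22834376] 73.06856594715775
pipe yaw rel 0.0060249307161233875 Y -19.578779533828385 z 33.40084453816827 X ends [-62.654864    53.90228796] res 1.0898637908775894 20846
```

View pics/wrist6.png

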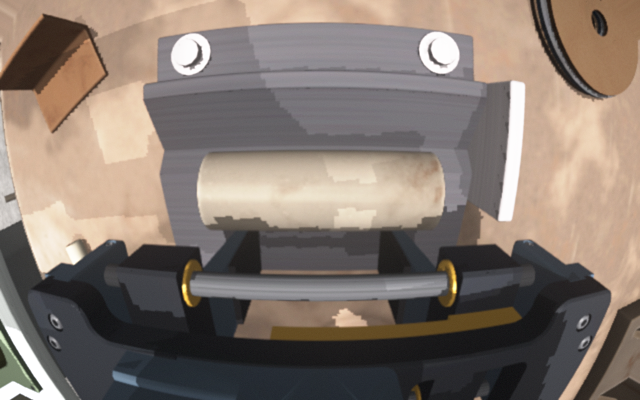

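Emit:
servo_tool:
  plan:
    - [[1.2,0,-0.2,0,0,0,0.8],[2.4,0,-0.4,0,0,0,0.8],[3.6,0,-0.6,0,0,0,0.8],[4.8,0,-0.8,0,0,0,0.8],[6,0,-1,0,0,0,0.8],[7.2,0,-1.2,0,0,0,0.8],[8.4,0,-1.4,0,0,0,0.8],[9.6,0,-1.6,0,0,0,0.8],[10.8,0,-1.8,0,0,0,0.8],[12,0,-2,0,0,0,0.8],[13.2,0,-2,0,0,0,0.8],[14.4,0,-2,0,0,0,0.8],[15,0,-2,0,0,0,0.8],[15,0,-2,0,0,0,0.8],[15,0,-2,0,0,0,0.8],[15,0,-2,0,0,0,0.8]]

```text
time_s: 12.3
ee_pos: [570.5, 162.0, 20.9]
ee_rot: [-180.0, 0.0, 84.5]
force: [0.4, 0.1, 0.1]
gripper_width: 73.0
```

```bash
python3 -c "
from loc import *
look('wrist7.png',0)"
```

```text
t 12.3 TCP groove X,Y -5.054686881916167 -44.18916304057174 [570.53324031 161.99874537  20.92055864] yaw rel groove -0.0034316477352263064 F [0.40916878 0.09465146 0.11247789] 73.04053880027139
pipe yaw rel 0.06359778131804752 Y 0.9892245094594954 z 28.94967638234604 X ends [-62.59253194  54.06243038] res 0.40423709362516935 18211
```

View pics/wrist7.png

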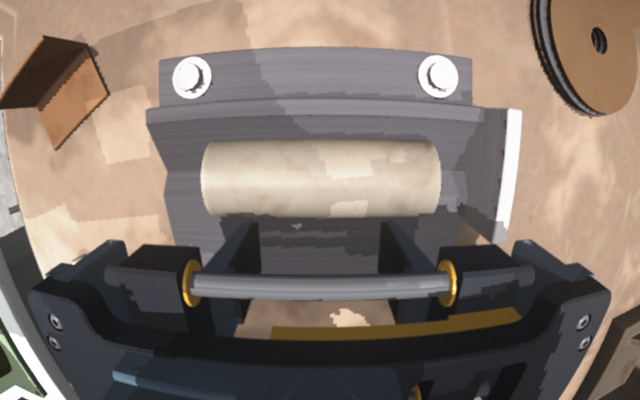

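Emit:
servo_tool:
  plan:
    - [[-8,0,-2,0,0,0,0.8],[-18,0,-6,0,0,0,0.8],[-24,0,-20,0,0,0,0.6],[-24,0,-45,0,0,0,0.4],[-20,-10,-65,0,0,0,0.2],[-10,-30,-75,0,0,0,0],[5,-55,-75,0,0,0,0],[20,-75,-75,0,0,0,0],[35,-88,-70,0,0,0,0],[45,-94,-60,0,0,0,0],[45,-94,-50,0,0,0,0],[45,-94,-50,0,0,0,0]]
    - [[0]]

```text
invalid input
```

Emit:
servo_tool:
  plan:
    - [[-8,0,-2,0,0,0,0.8],[-18,0,-6,0,0,0,0.8],[-24,0,-20,0,0,0,0.6],[-24,0,-45,0,0,0,0.4],[-20,-10,-65,0,0,0,0.2],[-10,-30,-75,0,0,0,0],[5,-55,-75,0,0,0,0],[20,-75,-75,0,0,0,0],[35,-88,-70,0,0,0,0],[45,-94,-60,0,0,0,0],[45,-94,-50,0,0,0,0],[45,-94,-50,0,0,0,0]]

```text
time_s: 13.55
ee_pos: [480.7, 215.0, 69.5]
ee_rot: [-179.9, 0.1, 84.5]
force: [-0.4, 0.2, 0.0]
gripper_width: 0.3
```

```bash
python3 -c "
from loc import *
look('wrist8.png',0)
f=grab_frame('side'); c=f['color'][120:300,130:480]; cv2.imwrite('pics/side8.png',cv2.resize(c,None,fx=2.2,fy=2.2)[:,:,::-1])"
```

```text
t 13.55 TCP groove X,Y -99.51050998615818 -0.003481602319021609 [480.74728297 215.03419414  69.54911028] yaw rel groove 0.012351435709263114 F [-0.43241061  0.15930114  0.00886279] 0.29965867803399304
pipe yaw rel 0.09232344447677723 Y 0.9729256969888332 z 28.966925925264334 X ends [-64.13776405  53.4523819 ] res 0.4515975073252749 7876
```

View pics/wrist8.png

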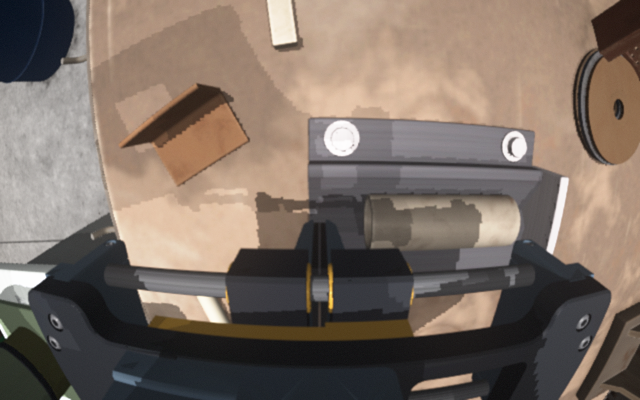

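View pics/side8.png

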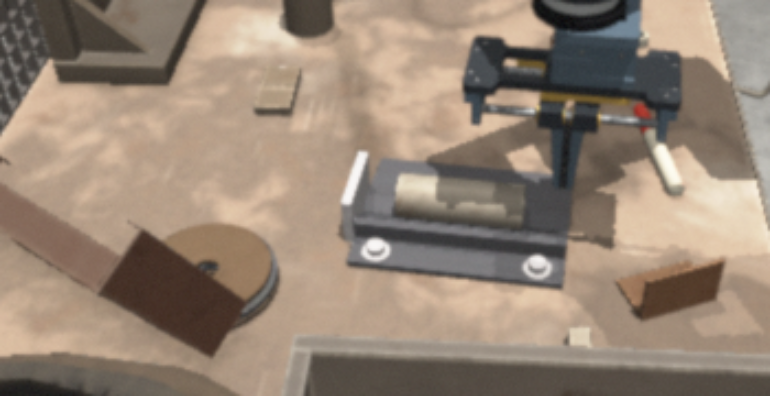

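Emit:
servo_tool:
  plan:
    - [[0.5,0,8,0,0,0,0],[1,0,20,0,0,0,0],[1,0,32,0,0,0,0],[1,0,42,0,0,0,0],[1,0,48,0,0,0,0],[1,0,49,0,0,0,0],[1,3,49,0,0,0,0],[1,6,49,0,0,0,0],[1,9,49,0,0,0,0],[1,12,49,0,0,0,0],[1,15,49,0,0,0,0],[1,18,49,0,0,0,0],[1,20,49,0,0,0,0],[1,22,49,0,0,0,0],[1,24,49,0,0,0,0],[1,26,49,0,0,0,0],[1,28,49,0,0,0,0],[1,30,49,0,0,0,0],[1,32,49,0,0,0,0]]

```text
time_s: 15.55
ee_pos: [513.0, 213.6, 21.8]
ee_rot: [-180.0, 0.0, 84.5]
force: [-2.8, -0.1, 0.6]
gripper_width: 0.6
```

```bash
python3 -c "
from loc import *
look('wrist9.png',0)"
```

```text
t 15.55 TCP groove X,Y -67.28158113586518 1.698122405067884 [512.99092774 213.63895836  21.78463151] yaw rel groove 0.005446294910768756 F [-2.83403141 -0.14179942  0.55761948] 0.5822709436054196
pipe yaw rel -0.2569092679164794 Y 0.850804277774191 z 29.2590583957327 X ends [-76.13956102  59.80279877] res 1.5457867515326233 8963
```

View pics/wrist9.png

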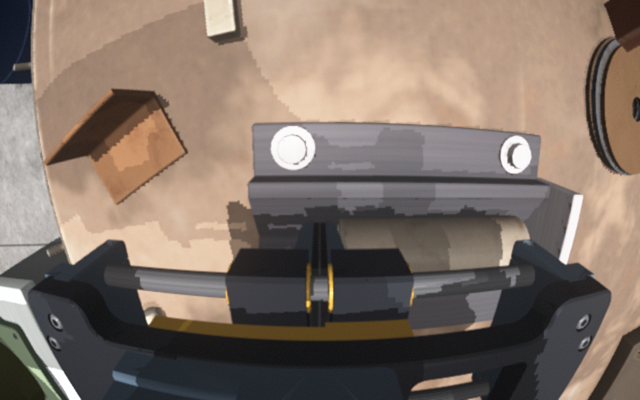

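Emit:
servo_tool:
  plan:
    - [[0,2,0,0,0,0,0],[0,4,0,0,0,0,0],[0,6,0,0,0,0,0],[0,8,0,0,0,0,0],[0,10,0,0,0,0,0],[0,12,0,0,0,0,0],[0,14,0,0,0,0,0],[0,16,0,0,0,0,0],[0,18,0,0,0,0,0],[0,20,0,0,0,0,0],[0,22,0,0,0,0,0],[0,23,0,0,0,0,0],[0,24,0,0,0,0,0]]

```text
time_s: 16.9
ee_pos: [537.2, 211.5, 21.9]
ee_rot: [-180.0, 0.0, 84.5]
force: [-2.0, -0.3, -0.6]
gripper_width: 0.4
```

Emit:
servo_tool:
  plan:
    - [[0,1,0,0,0,0,0],[0,2,0,0,0,0,0]]

```text
time_s: 17.1
ee_pos: [539.2, 211.3, 21.9]
ee_rot: [180.0, 0.0, 84.5]
force: [-1.3, 0.0, -1.4]
gripper_width: 0.5
```

```bash
python3 -c "
from loc import *
look('wrist10.png',0)"
```

```text
t 17.1 TCP groove X,Y -40.95498925773501 1.872055679613097 [539.21298797 211.28879887  21.93059516] yaw rel groove 0.0017028841395898553 F [-1.29602785  0.01717106 -1.42085182] 0.5021375029351257
pipe yaw rel -0.30267080758811366 Y 0.9111398390843487 z 29.33375230823816 X ends [-49.89293746  84.53642436] res 1.5780533141740964 8912
```

View pics/wrist10.png

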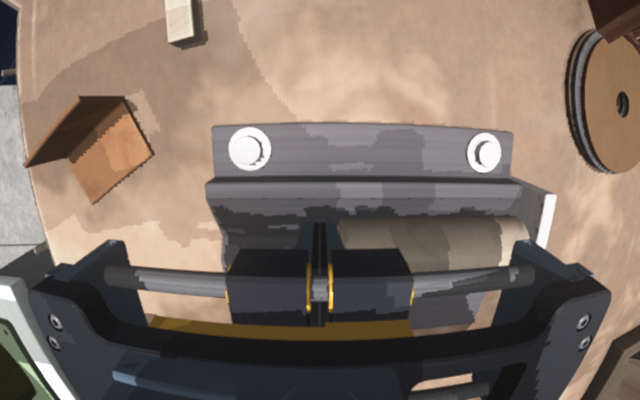

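Small gap remains to the plate (about x≈522 to 540 px); continuing in small steps.

Emit:
servo_tool:
  plan:
    - [[0,1,0,0,0,0,0],[0,2,0,0,0,0,0]]

```text
time_s: 17.35
ee_pos: [541.2, 211.1, 22.0]
ee_rot: [180.0, 0.0, 84.5]
force: [-2.8, -0.7, -1.5]
gripper_width: 0.6
```

Emit:
servo_tool:
  plan:
    - [[0,0.7,0,0,0,0,0],[0,1.4,0,0,0,0,0]]

```text
time_s: 17.55
ee_pos: [541.2, 211.0, 21.8]
ee_rot: [-179.8, 0.0, 84.5]
force: [-6.5, 1.7, 1.8]
gripper_width: 0.4
```

Emit:
servo_tool:
  plan:
    - [[0,0.5,0,0,0,0,0],[0,1,0,0,0,0,0]]

```text
time_s: 17.75
ee_pos: [541.1, 211.0, 21.8]
ee_rot: [-179.7, 0.0, 84.5]
force: [-9.0, 2.1, 4.6]
gripper_width: 0.5
```

Emit:
servo_tool:
  plan:
    - [[0,0,0,0,0,0,0],[0,-1,0,0,0,0,0],[0,-3,0,0,0,0,0],[0,-8,0,0,0,0,0],[0,-16,0,0,0,0,0],[0,-26,0,0,0,0,0],[0,-36,-5,0,0,0,0],[0,-46,-25,0,0,0,0],[0,-56,-55,0,0,0,0],[-10,-66,-90,0,0,0,0],[-25,-75,-125,0,0,0,0],[-40,-75,-155,0,0,0,0],[-40,-75,-155,0,0,0,0],[-40,-75,-155,0,0,0,0]]

```text
time_s: 19.15
ee_pos: [464.7, 178.3, 177.6]
ee_rot: [179.9, -0.0, 84.5]
force: [-0.5, -0.6, 0.0]
gripper_width: 0.6
```

```bash
python3 -c "
from loc import *
look('wrist11.png',0)
f=grab_frame('side'); c=f['color'][120:300,130:480]; cv2.imwrite('pics/side11.png',cv2.resize(c,None,fx=2.2,fy=2.2)[:,:,::-1])
f=grab_frame('scene'); c=f['color'][130:290,240:560]; cv2.imwrite('pics/scene11.png',cv2.resize(c,None,fx=2.4,fy=2.4)[:,:,::-1])"
```

```text
t 19.15 TCP groove X,Y -111.96896791042867 -38.15538167221949 [464.68948374 178.25202812 177.5850665 ] yaw rel groove -0.02391020909345798 F [-0.52202791 -0.58087605  0.0316973 ] 0.640423457479015
pipe yaw rel 0.10620704774705034 Y 1.1035113091982514 z 29.005249775490295 X ends [-28.03692806  86.34302223] res 0.5023611771237941 3742
```

View pics/wrist11.png

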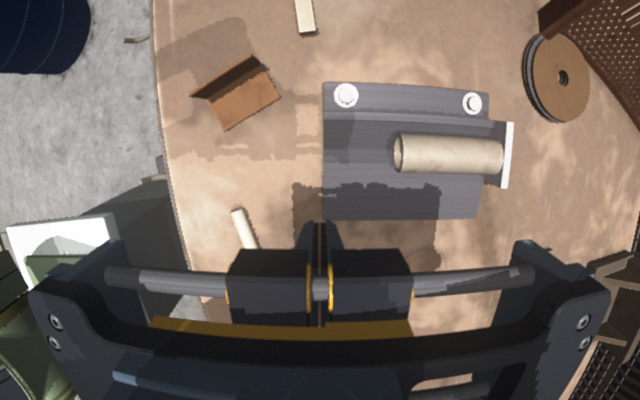

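View pics/side11.png

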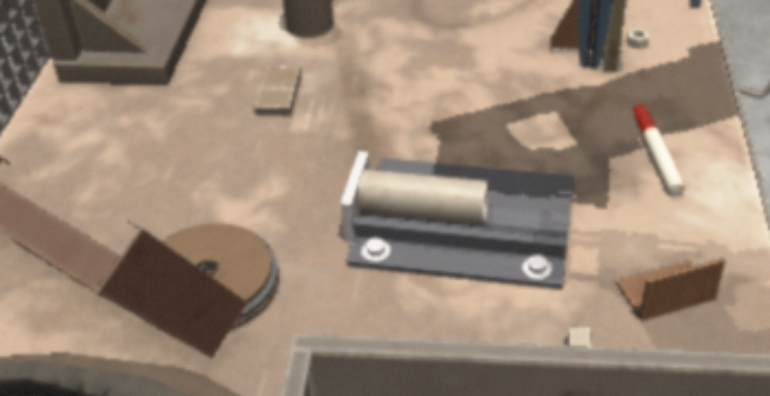

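View pics/scene11.png

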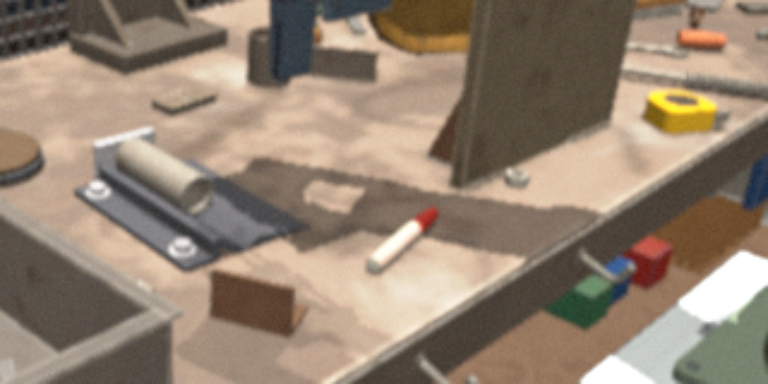

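```bash
python3 -c "
from loc import *
import cv2
c=cv2.imread('pics/wrist11.png')[90:210,370:540]; cv2.imwrite('pics/w11z.png',cv2.resize(c,None,fx=4.5,fy=4.5,interpolation=cv2.INTER_CUBIC))
s=state(); f=grab_frame('wrist'); W=wpts(f,s); L=W[...,:2]-O; X=L@ex;Y=L@ey
m=(abs(Y-1)<5)&(W[...,2]>38)&(X>-60)&(X<110)
for x in range(-36,108,3):
    k=m&(X>=x)&(X<x+3)
    if x<-20 or x>75: print(x,k.sum(),np.round(np.median(W[...,2][k]),1) if k.sum() else '')
"
```

```text
-36 444 284.6
-33 329 289.5
-30 221 289.6
-27 123 283.9
-24 29 50.1
-21 27 50.0
78 24 50.5
81 16 50.2
84 19 50.0
87 23 50.3
90 20 50.7
93 19 50.9
96 17 51.1
99 14 50.8
102 1 50.0
105 0
```

View pics/w11z.png

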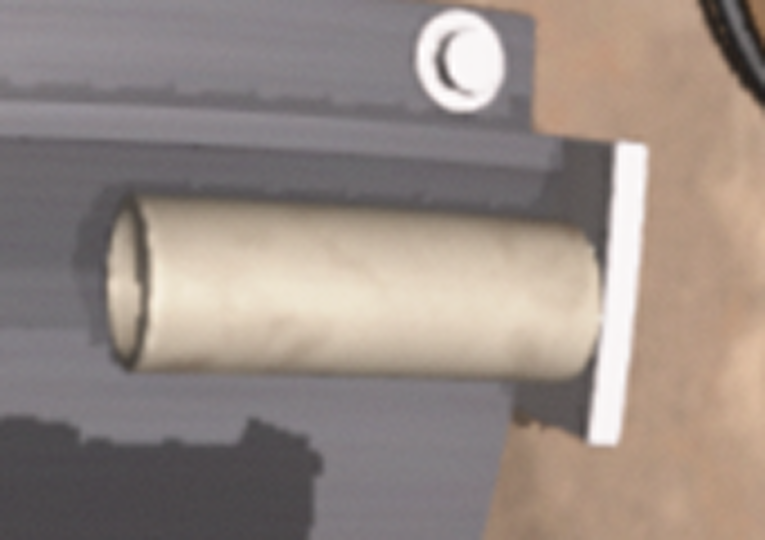

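```bash
python3 -c "
from h import *
s=state();print(s['time_s'],s['force'],abs(s['qvel']).max());print(job_done())"
```

```text
19.35 [-0.19517691 -0.22881037 -0.07125092] 0.3311072044088955
the job is handed in; nothing more can be done
None
```

I rolled the pipe stub along the bench with two open fingertips, up the ramp and over the lip into the groove. I then pushed it along the groove with the closed fingertips until it butted against the stop plate, backed off, lifted clear and handed the job in at about 19.4 s.

**Squaring:** The pipe stayed about 5.6° off the groove while it rolled on the flat. I set the fingers wider, and by the next look, on the ramp, it was square to within 0.1°.

**Butting:** The fingertips stopped advancing while the reaction rose from about 2–3 N to 9 N. That fits the pipe's end being against the plate.

**Last checks:**
- The wrist camera puts the pipe's centre within about 1 mm of the groove line and 29 mm up. The nominal is 28 mm, and bench readings from that camera also run about 1 mm high.
- The pipe is within about 0.1° of parallel to the groove, and I saw no gap at the plate in either the picture or the depth reading.
- The near-end depth reading put the pipe about 2–3 mm further along than nominal. The far edge of the plate read about 2 mm far as well, so I take this as calibration offset.
- The marker, coupon and angle looked unmoved in the last pictures. I never clearly identified the try square in the images, so I can't confirm its position separately. No unexpected forces appeared at any point.

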